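Close a trimming clamp with its thumb key, then ease it a quarter turn

ROBOT

A 6-joint arm with a two-finger parallel gripper is mounted at the origin on a cart in front of the work surface, level with it; the furniture and walls round the work are solid. World frame = base frame: x ahead of the robot, y to its left, z up, the work surface at z = 0. Lengths are in m, angles in rad, forces in N, time in s.
With the tool pointing down it reaches from about 0.375 to 0.975 m from the base axis. Payload 3.8 kg.
Tool frame: the origin (TCP) lies on the centre line of the jaws, within the pads' length; the fingertips stand 8 mm ahead of it and the grasp point (between the pads) lies 11 mm behind it; z points along the fingers, y is the direction in which the jaws open and shut (so a half turn about z gives the same grasp; the last joint's range is limited). The gripper opens to 85 mm and grips with 20 to 120 N. Pads are 22 mm wide; open, the fingers measure 114 mm over their backs; the gripper's body (76 mm by 85 mm) begins 54 mm behind the grasp point. The pads swing forward as they close: fully open they stand 13 mm farther back than shut.
Start: joints at [-0.037, 0.264, 1.604, -0, 1.274, -0.037], TCP at [0.675, -0, 0.239] pointing down, gripper open.
Joint ranges: [-2.63, 2.63], [-0.94, 2.18], [0.31, 2.57], [-1.31, 4.45], [0, 2.66], [-2.55, 2.55]. Speed limits (rad/s): [2.57, 2.57, 3.14, 3.14, 3.14, 3.14].

INTERFACE

Orientations are given as a rotation vector (axis times angle).
In Python, from workcell import * gives the robot as it stands.
- The arm moves only by the tool play_rows, never from a script. Its arguments are lists of equal length, an entry for each row: "slide": the shift along the tool's x, y, z in cm, a list of three; "delta_rot": the turn, a rotation vector about the tool's x, y, z in rad, a list of three. In form: {"slide": [[x, y, z], ...], "delta_rot": [[wx, wy, wz], ...]}. A call has 1 to 12 rows; each row is the pose to reach, as a shift and turn from the pose measured when the call began, along the tool's axes at that moment; what a row does not reach only later rows make up. A row lasts 1/12 s, in which the tool goes at most 41.7 mm and 7.16 degrees, less where a joint would pass 70% of its speed; a pose out of reach is approached as far as the arm can. A call with a gripper value outside its range is refused whole. "hand" is the opening, from 0 (shut) to 1 (fully open), set as the call begins (left out, the last holds). The fingers move at their own pace and stop on an object; "force" is the grip in N (left out, the last holds). Time passes only in rows, so rows that repeat a pose let the fingers close. It gives the time, the measured TCP pose, the force and the opening at its end, in the units of the state.
- read_state(): the state, without advancing time (a new reading comes with each control period).
- read_camera(name): name is "scene" or "side" or "wrist"; returns a dict with "image" (480x640x3 uint8, red, green, blue), "depth" (480x640 float32, m along the optical axis (not along the pixel's ray), 0 where there is no reading), "fovy" (degrees; the focal length in pixels is half the picture's height over the tangent of half this angle, whatever the lens; pixels are square), "cx", "cy" (the principal point, pixels), "world_from_camera" (4x4, takes a point from camera to world coordinates); the wrist camera has in their place "hand_eye" (4x4, takes a point from camera to tool coordinates, whose origin is the TCP and whose axes are the flange's). Camera axes: x right, y up, looking along -z (the intrinsics and any distortion apply to the point x, -y, -z); pixel columns grow to the right and rows downward; lengths in m; the calibration is good to about 2 mm. A picture is of the moment at which its call begins: read the wrist's pose just before it.
- finish_job(): hands the job in, once; it reports no verdict.
Trained networks look in a picture, given as the dict that the camera call returned (one of the last four; its "shot" number tells which), for a name from the list of things; names that differ only in an ending like _2 or _b are one class to them, and where a whole thing is asked for, a point or a joint stands for the part that bears it (a point fixed in the world has none). Each returns a list of dicts, best first, with "conf" (0 to 1); they miss things now and then, are a little off and sometimes report something else, mostly with a low value. They report only what shows in the picture. A call takes as long as a camera call. They do not tell look-alikes from the thing itself.
- spot_in(target, picture): "bbox" ([centre column, centre row, width, height] in pixels, round what is visible of it).
- landmark_of(target, picture): "at" ([column, row] in pixels: a listed point, or the origin of a listed thing).
The state is a dict: "time": time; "q": joint angles; "joint_vel": joint speeds; "joint_torque": joint torques, N m; "tool_pos": TCP position; "tcp_rot": TCP orientation; "wrist_force": force on the tool from outside, world axes, zero at the start; "torque": the same for the moment, N m; "width": opening from 0.0 (shut) to 1.0 (fully open).
Only numpy, scipy, OpenCV 4.12 (cv2) and the standard library are available. Lean on these libraries where they do the work, as an engineer would, in place of code of your own. Each camera call takes 0.05 s, during which the arm holds its last target.

TASK

I want to square up the paraffin block in the trimming clamp. Lift the clamp's thumb key up off its hook, fit it fully home on the square end of the clamp screw and turn clockwise until the pad seats on the block; then back the screw off a quarter turn, so that the block can just be shifted, and hold it there: finish with the key still on the screw and still in your grip. Leave the block in its fences and do not push the other things on the bench about.

Things in the scene. Friction and masses are not known exactly. Their poses are not given: they have to be found in the camera images.
- key: Loose thumb key, 0.1-0.2 kg, 103 mm tall, hanging socket down. Origin: centre of the socket's mouth, at its very bottom; z up, y along its cross pin. Steel socket 25.6 mm square, 27 tall, with a square hole 17.6 mm wide and 22 deep, flats along x and y: about 6 degrees of play either way on the 16 mm square, so some 12 degrees are lost on reversing. Home, the mouth rests on the screw's shoulder.
- key_grip (a point): Middle of the key's black flat grip, on the key's axis 83 mm above its mouth, axes as the key's: 14 mm thick along x (pinch across x from above), 36 mm wide along y, 40 mm tall. Just below it, 64 mm above the mouth, a steel cross pin 8 mm thick and 84 mm long along y; below that a 15 mm round shank.
- key_stand: Fixed steel stand, base 128 x 78 mm. Origin on the bench below the hanging key; x points to the post, 68 mm behind the key. Two 7 mm prongs along x at y = +29 and -29 mm, 105 mm above the bench, hold the key's cross pin in dips; their upturned front tips reach 119 mm. The socket fits between them, so the key lifts straight up. Its mouth hangs 48.5 mm above the bench.
- clamp: Fixed grey cast trimming clamp, base 150 x 84 mm, fixed to the bench. Origin on the bench straight below the screw's axis; z up; x points from the open front towards the C-frame's column behind. The arm's top is 84 mm high; the upright screw passes through its nose with a steel pad below and a bare square end above.
- clamp_screw (a joint): The clamp screw about its upright axis, rad: 0 = seated, pad on the block, a solid stop; grows as it is backed off (anticlockwise from above); 1.571 = a quarter turn back. Range 0 to 4.2, starts between 1.0 and 2.2. Stays where it is left; takes about 0.06 N m to turn. A full turn moves the screw and pad 6 mm up or down.
- screw_square (a point): On the screw's axis at the foot of its square end, on the shoulder (28 mm disc), 97 mm above the bench when seated and up to 4 mm higher backed off. The square is 16 mm wide and 20 mm tall above this point, the last 3.5 mm tapered to 11 mm. z up; x and y along the flats, turning with the screw. Any of the four quarter positions fits.
- wax_block: White paraffin block 32 x 44 x 18 mm lying loose on the clamp's anvil under the pad, between low steel fences on three sides. Origin: centre of its underside, 18 mm above the bench.
- mould_stack: Bystander: stack of steel base moulds, 30 x 39 x 22 mm. Origin: centre of its underside.
- cassette: Bystander: embedding cassette with a wax block, 40 x 28 x 11 mm. Origin: centre of its underside.
Mind the look-alikes: they are no part of the job. Leave any red look-alike of the key alone.

How it is judged:
By the outcome, as a careful person would: the job done as asked, in the order asked, and still so for the second after the job is handed in, while the arm keeps its last pose, push and grip.
It also fails if it takes over 51 s, if anything falls off the work surface, if the arm or the gripper's body presses on something with over 40 N, if the wrist force passes 120 N, or if a joint passes its speed limit or range.

## Working session

There is one attempt and no reset: what is moved stays moved. The work goes in short steps, Python scripts to look and compute and a tool call to move; the robot and the scene stay as the last step left them, time stands still between calls to the robot, and variables do not carry over. Pictures are saved under pics/ and viewed, and the job is handed in when it is done.

Besides the shell and the picture viewer there is one more tool, called as name(argument=value, ...) on one line, values as JSON. play_rows: Moves the arm, as the interface text tells. Its arguments: {"type":"object","properties":{"slide":{"type":"array"},"delta_rot":{"type":"array"},"hand":{"type":"number"},"force":{"type":"number"}},"required":["slide","delta_rot"]}

```bash
ls; mkdir -p pics; cat > h.py <<'E'
from workcell import *
import numpy as np, cv2
from scipy.spatial.transform import Rotation as R
def save(p,n): cv2.imwrite('pics/'+n,p['image'][:,:,::-1])
def TW(st):
    T=np.eye(4);T[:3,:3]=R.from_rotvec(st['tcp_rot']).as_matrix();T[:3,3]=st['tool_pos'];return T
def wfc(p,st=None):
    return p['world_from_camera'] if 'world_from_camera' in p else TW(st)@np.array(p['hand_eye'])
def ray(p,uv,st=None):
    f=240/np.tan(np.radians(p['fovy'])/2);M=np.array(wfc(p,st))
    d=np.array([(uv[0]-p['cx'])/f,-(uv[1]-p['cy'])/f,-1.])
    return M[:3,3],M[:3,:3]@d
def atz(p,uv,z,st=None):
    o,d=ray(p,uv,st);return o+d*(z-o[2])/d[2]
def atdepth(p,uv,st=None):
    o,d=ray(p,uv,st);return o+d*p['depth'][int(uv[1]),int(uv[0])]
def proj(p,X,st=None):
    f=240/np.tan(np.radians(p['fovy'])/2);M=np.linalg.inv(np.array(wfc(p,st)))
    c=M[:3,:3]@np.array(X)+M[:3,3];return np.array([p['cx']-f*c[0]/c[2],p['cy']+f*c[1]/c[2]])
E
python3 - <<'E'
from h import *
st=read_state();print(st)
for n in ['scene','side','wrist']:
    p=read_camera(n);save(p,n+'0.png');print(n,{k:(v if not hasattr(v,'shape') or v.size<20 else 0) for k,v in p.items()})
    for t in ['key','key_stand','clamp','screw_square','key_grip','wax_block','mould_stack','cassette']:
        for l in landmark_of(t,p)[:3]:
            print(t,l, atdepth(p,l['at'],st).round(3))
E
```

```text
pics
{'time': 0.0, 'q': array([-3.69050655e-02,  2.64742684e-01,  1.60539350e+00, -6.04094499e-06,
        1.27369418e+00, -3.69058946e-02]), 'joint_vel': array([ 3.19457853e-04,  1.14006958e-03, -2.70309478e-04, -2.15032067e-05,
       -1.81473726e-03,  4.21845306e-04]), 'joint_torque': array([ 6.10465631e-04, -5.15121067e+01, -3.67308676e+01, -4.07824507e-05,
        1.31324201e-02,  1.46811578e-05]), 'tool_pos': array([6.74279102e-01, 1.93848265e-05, 2.37958533e-01]), 'tcp_rot': array([-2.22028134, -2.22028712,  0.00239747]), 'wrist_force': array([ 0.33566833,  0.69409202, -0.27113   ]), 'torque': array([0.03672208, 0.05695617, 0.00481616]), 'width': 1.0007261145733377}
scene {'image': 0, 'depth': 0, 'fovy': 43.174561332538076, 'cx': 321.5409358519254, 'cy': 240.51086044271455, 'world_from_camera': array([[ 0.53513666,  0.42769973, -0.72849275, -0.21684039],
       [-0.84467725,  0.28337301, -0.45411461, -0.58707648],
       [ 0.01221048,  0.85835463,  0.51291152,  0.65421006],
       [ 0.        ,  0.        ,  0.        ,  1.        ]]), 'shot': 1}
key {'at': [234.4, 272.3], 'co
[... 2348 characters left out ...]
 0.88} [0.512 0.035 0.113]
key {'at': [285.4, 157.9], 'conf': 0.62} [0.647 0.06  0.101]
key_stand {'at': [132.6, 182.7], 'conf': 0.73} [0.476 0.028 0.01 ]
clamp {'at': [213.5, 386.1], 'conf': 0.56} [ 0.541 -0.222  0.024]
clamp {'at': [262.8, 300.3], 'conf': 0.49} [ 0.606 -0.11   0.01 ]
key_grip {'at': [34.8, 215.1], 'conf': 0.66} [0.478 0.025 0.144]
key_grip {'at': [276.3, 160.9], 'conf': 0.66} [0.641 0.058 0.103]
wax_block {'at': [210.1, 399.4], 'conf': 0.65} [ 0.539 -0.232  0.036]
mould_stack {'at': [140.7, 295.0], 'conf': 0.76} [ 0.468 -0.099  0.018]
mould_stack {'at': [211.1, 401.7], 'conf': 0.55} [ 0.54  -0.237  0.035]
cassette {'at': [262.4, 300.6], 'conf': 0.62} [ 0.606 -0.111  0.011]
```

View pics/scene0.png

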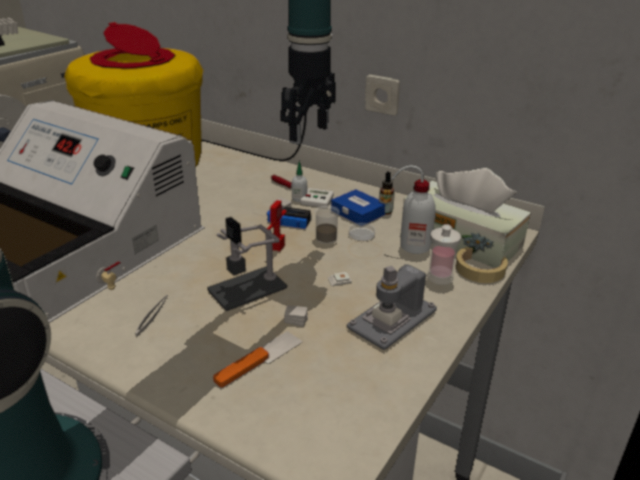

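View pics/side0.png

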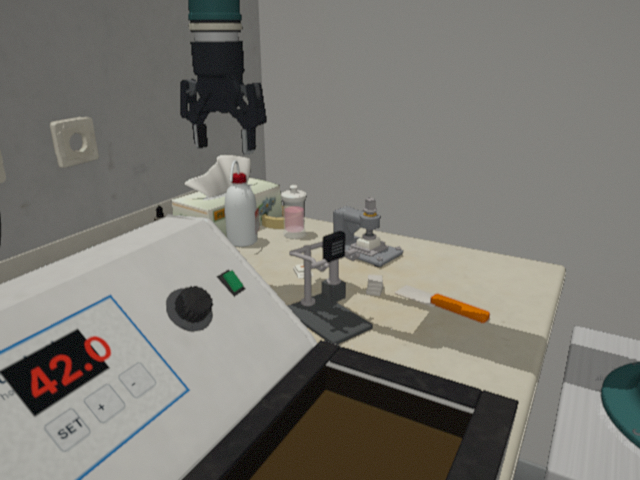

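View pics/wrist0.png

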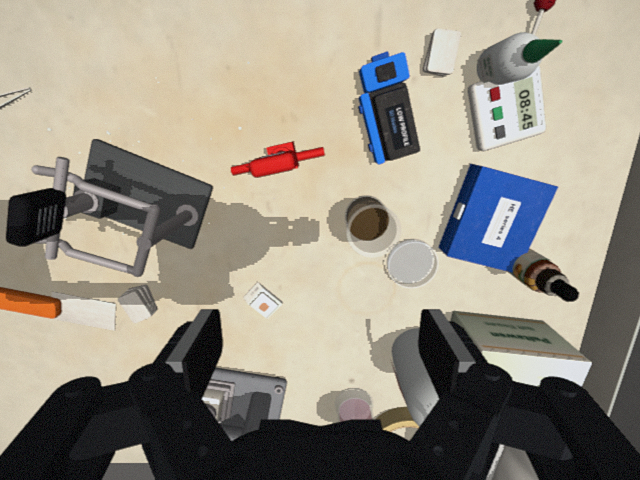

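The pictures show the black key hanging on the stand: scene pixel (233,228), side (332,246) and wrist (35,215). The red look-alike lies at wrist (278,160). The clamp is at scene (388,300). Next I triangulate and get the orientations.

```bash
python3 - <<'E'
from h import *
st=read_state()
P={n:read_camera(n) for n in ['scene','side','wrist']}
def tri(t,hints):
    A=[];b=[]
    for n,h in hints.items():
        ls=[l for l in landmark_of(t,P[n]) if np.hypot(*(np.array(l['at'])-h))<25]
        if not ls: print('no',t,n);continue
        o,d=ray(P[n],ls[0]['at'],st);d/=np.linalg.norm(d);Q=np.eye(3)-np.outer(d,d);A.append(Q);b.append(Q@o)
    x=np.linalg.solve(sum(A),sum(b));print(t,x.round(4),'res',[np.linalg.norm(q@x-c).round(4) for q,c in zip(A,b)]);return x
tri('key_grip',{'scene':(233,228),'side':(332,246),'wrist':(35,215)})
tri('key',{'scene':(234,272),'side':(332,293),'wrist':(107,193)})
tri('key_stand',{'scene':(237,292),'side':(336,325),'wrist':(132,182)})
tri('clamp',{'scene':(385,326),'side':(370,255),'wrist':(213,386)})
tri('screw_square',{'scene':(388,278),'side':(372,206)})
tri('wax_block',{'scene':(388,317),'side':(368,248),'wrist':(210,399)})
p=P['wrist']
vv,uu=np.mgrid[0:480,0:640]
f=240/np.tan(np.radians(p['fovy'])/2);M=wfc(p,st);d=p['depth']
X=np.stack([(uu-p['cx'])/f*d,-(vv-p['cy'])/f*d,-d],-1)@M[:3,:3].T+M[:3,3]
m=(d>0)&(X[...,2]>.09)&(X[...,2]<.125)&(uu<230)&(vv<290)
q=X[m];print(len(q),q.min(0),q.max(0))
# base
m2=(d>0)&(X[...,2]>.004)&(X[...,2]<.02)&(uu<230)&(vv<290)&(p['image'].max(-1)<110)
r=cv2.minAreaRect((X[m2][:,:2]*1000).astype(np.float32));print('base',m2.sum(),r,np.median(X[m2][:,2]))
im=np.full((400,500,3),255,np.uint8)
for pt in q: cv2.circle(im,(int((pt[0]-.42)*2500),int((0.10-pt[1])*2500)),2,(0,0,int((pt[2]-.09)*7000)),-1)
cv2.imwrite('pics/prongs.png',im)
E
```

```text
key_grip [0.4692 0.0209 0.1327] res [np.float64(0.0005), np.float64(0.0006), np.float64(0.0003)]
key [0.4707 0.0205 0.0493] res [np.float64(0.0041), np.float64(0.0045), np.float64(0.0043)]
key_stand [ 0.4682  0.0192 -0.003 ] res [np.float64(0.0034), np.float64(0.0027), np.float64(0.0018)]
clamp [ 0.5317 -0.2468  0.004 ] res [np.float64(0.0041), np.float64(0.0051), np.float64(0.0018)]
screw_square [ 0.5346 -0.2512  0.0992] res [np.float64(0.0018), np.float64(0.0018)]
wax_block [ 0.5352 -0.2523  0.0194] res [np.float64(0.005), np.float64(0.0021), np.float64(0.0033)]
4299 [ 0.44598978 -0.03649187  0.09000661] [0.54751307 0.06181042 0.12497615]
base 6247 ((434.1858825683594, -18.122116088867188), (228.6462860107422, 219.133056640625), 73.84879302978516) 0.010652277377326824
```

View pics/prongs.png

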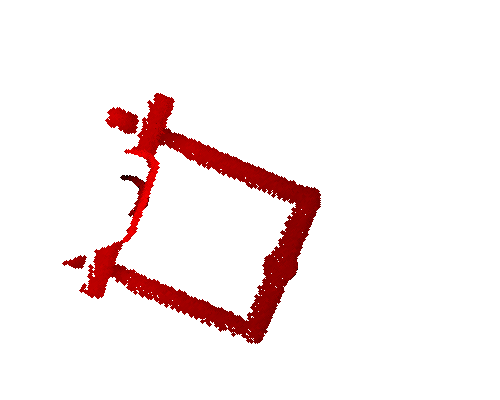

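```bash
python3 - <<'E'
from h import *
st=read_state()
for n in ['scene','side']:
    p=read_camera(n)
    vv,uu=np.mgrid[0:480,0:640]
    f=240/np.tan(np.radians(p['fovy'])/2);M=wfc(p,st);d=p['depth']
    X=np.stack([(uu-p['cx'])/f*d,-(vv-p['cy'])/f*d,-d],-1)@M[:3,:3].T+M[:3,3]
    ok=d>0
    for x in np.arange(.35,.9,.05):
        row=[]
        for y in np.arange(-.45,.3,.05):
            m=ok&(abs(X[...,0]-x)<.025)&(abs(X[...,1]-y)<.025)&(X[...,2]<.6)
            row.append('%4d'%(np.percentile(X[m][:,2],99)*1000) if m.sum()>8 else '   .')
        print('%.2f'%x,' '.join(row))
E
```

```text
0.35    .    2    2    3    3    3   15   16    3    3    3    9    3  118  120
0.40    .    2    3    3    3    3    5    4    3   11    5    6    3  143  150
0.45    .    2    3   13   14    3   23   24    3  152  151    3    3  186  194
0.50    .    3    3   24  111   25    3    4  112  114  149    3    3  225  230
0.55    .    3    3   78  119   25    3    3   11  111  110    3    3  226  230
0.60    .    3    3   84   86    3   11   13    3  349  103    3    3  212  205
0.65    .    3    3    3    2    3    3    3  484  484  456    3    3    3    3
0.70    .    2    3  111  113    4    3    3  480  346   21   24   24    3    3
0.75    .    3   27   99   98  119  161   13   64  348   28   29   20    3    3
0.80    .    3   82   83   83  174  182   13   32   33    5   19   52    4    3
0.85    .    3  127  133   85   85   82    4   33   34   33   53   93   19    4
0.35    .    0    1    1    1    1   14   15    1    1    1    .    .  119  119
0.40    .    0    1    1    1    1    4    4    1   10    8    .    .  149  150
0.45    .    0    1    6   14    1   22   23    1  151  150    .    .  191  193
0.50    .    1    1   15  106   23    2   21  109  109  149    .    .  229  230
0.55    .    0    1    .  117   26    2    1   10  109  110    .    .    .  229
0.60    .    .    1   84   84    1    6   12    1  348    .    .    .    .    .
0.65    .    .    2    1    1    1    1    5    1  456  457    .    .    .    .
0.70    .    1    2   98  112    1    1    1    .  431  457    .    .    .    .
0.75    .    .    1   93  102  118  158    1    .  349    .    .    .    .    .
0.80    .    .   80   82   81  171  179    .    .    .    .    .    .    .    .
0.85    .    .  116  132    .   83   82    .    .    .    .    .    .    .    .
```

Obstacles near the clamp and the key are lower than the 0.24 m travel height. I'll look at the clamp from above first.

play_rows(slide=[[-3.2,-1.8,-0.2],[-6.4,-3.5,-0.3],[-9.6,-5.3,-0.5],[-12.8,-7.1,-0.7],[-16,-8.9,-0.8],[-19.2,-10.6,-1],[-22.4,-12.4,-1.1],[-25.1,-13.9,-1.2],[-25.1,-13.9,-1.2],[-25.1,-13.9,-1.2]], delta_rot=[[0,0,0],[0,0,0],[0,0,0],[0,0,0],[0,0,0],[0,0,0],[0,0,0],[0,0,0],[0,0,0],[0,0,0]], hand=0.7)

```text
time: 3.28
tool_pos: [0.5353, -0.2524, 0.2516]
tcp_rot: [2.225, 2.217, 0.001]
wrist_force: [0.5, -0.9, 0.0]
width: 0.703
```

```bash
python3 - <<'E'
from h import *
st=read_state();print(st['q'].round(3),st['tool_pos'],st['tcp_rot'],st['joint_vel'].round(3))
p=read_camera('wrist');save(p,'w1.png')
im=p['image'];u,v=proj(p,[.5346,-.2512,.118],st);print(u,v)
for t in ['screw_square','clamp','wax_block','clamp_screw']:
    for l in landmark_of(t,p)[:2]: print(t,l,atdepth(p,l['at'],st).round(4))
    for l in spot_in(t,p)[:2]: print(t,l)
u,v=int(u),int(v);c=im[max(0,v-70):v+70,max(0,u-80):u+80];cv2.imwrite('pics/w1c.png',cv2.resize(c,None,fx=4,fy=4,interpolation=cv2.INTER_CUBIC)[:,:,::-1])
np.savez('w1.npz',image=im,depth=p['depth'],M=wfc(p,st),c=[p['fovy'],p['cx'],p['cy']],o=[max(0,u-80),max(0,v-70)])
E
```

```text
[-0.483  0.1    1.773  0.     1.268 -0.48 ] [ 0.53530115 -0.25244767  0.25159867] [2.22492229e+00 2.21727902e+00 6.60804338e-04] [ 0.043  0.005 -0.003  0.015 -0.003  0.006]
319.0221368112454 232.082187889931
screw_square {'at': [319.6, 226.4], 'conf': 0.95} [ 0.5351 -0.2464  0.118 ]
screw_square {'bbox': [320.4, 225.4, 26.1, 32.1], 'conf': 0.62}
clamp {'at': [319.4, 198.2], 'conf': 0.94} [ 0.535  -0.2301  0.0826]
wax_block {'at': [319.7, 202.1], 'conf': 0.71} [ 0.5352 -0.233   0.0861]
wax_block {'bbox': [323.1, 192.0, 31.1, 15.0], 'conf': 0.68}Traceback (most recent call last):
  File "<stdin>", line 6, in <module>
ValueError: it knows: cassette, clamp, key, key_grip, key_stand, mould_stack, screw_square, wax_block
```

View pics/w1.png

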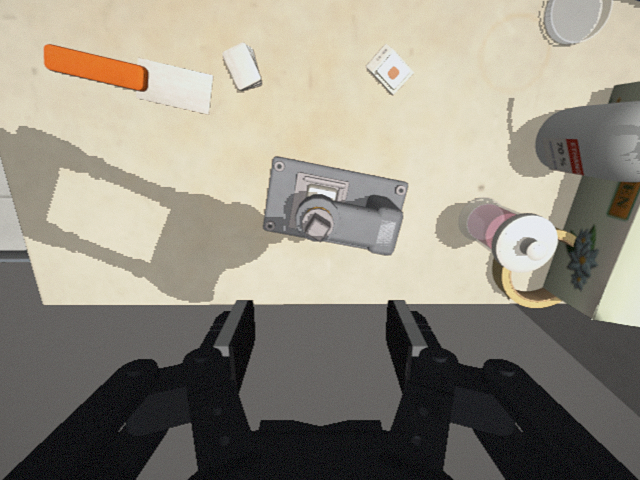

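play_rows(slide=[[0,0,3],[0,0,6],[0.0,0,8.5],[0,0,8.5],[0,0,8.5]], delta_rot=[[0,0,0],[0,0,0],[0,0,0],[0,0,0],[0,0,0]])

```text
time: 4.05
tool_pos: [0.5356, -0.2486, 0.1645]
tcp_rot: [-2.215, -2.221, 0.002]
wrist_force: [0.7, -1.1, 0.5]
width: 0.701
```

```bash
python3 - <<'E'
from h import *
st=read_state();print(st['time'],st['tool_pos'],st['tcp_rot'])
p=read_camera('wrist');save(p,'w2.png')
im=p['image'];u,v=proj(p,[.5346,-.249,.118],st);print(u,v)
for l in landmark_of('screw_square',p)[:2]: print(l,atdepth(p,l['at'],st).round(4), atz(p,l['at'],.099,st).round(4))
u,v=int(u),int(v);c=im[max(0,v-70):v+70,max(0,u-80):u+80];cv2.imwrite('pics/w2c.png',cv2.resize(c,None,fx=5,fy=5,interpolation=cv2.INTER_CUBIC)[:,:,::-1][:600])
np.savez('w2.npz',image=im,depth=p['depth'],M=wfc(p,st),c=[p['fovy'],p['cx'],p['cy']],o=[u-80,v-70])
vv,uu=np.mgrid[0:480,0:640]
f=240/np.tan(np.radians(p['fovy'])/2);M=wfc(p,st);d=p['depth']
X=np.stack([(uu-p['cx'])/f*d,-(vv-p['cy'])/f*d,-d],-1)@M[:3,:3].T+M[:3,3]
np.save('X2.npy',X)
m=(abs(X[...,0]-.535)<.03)&(abs(X[...,1]+.25)<.03)
z=X[m][:,2];print(np.histogram(z,bins=np.arange(.08,.13,.0025)))
for zt in (.112,.1145):
    q=X[m&(X[...,2]>zt)];r=cv2.minAreaRect((q[:,:2]*1000).astype(np.float32));print(zt,len(q),r,np.median(q[:,2]))
E
```

```text
4.05 [ 0.53556563 -0.24864591  0.16447859] [-2.21526345e+00 -2.22145491e+00  1.86083502e-03]
318.5863983099959 277.9201209543325
{'at': [318.0, 267.0], 'conf': 0.98} [ 0.5343 -0.2424  0.1175] [ 0.5341 -0.25    0.099 ]
(array([ 140, 1097, 1036,   97,    0,    7,   85,  460,   55,   43,   55,
         56,   47,   79,  252,  406,    2,    0,    0]), array([0.08  , 0.0825, 0.085 , 0.0875, 0.09  , 0.0925, 0.095 , 0.0975,
       0.1   , 0.1025, 0.105 , 0.1075, 0.11  , 0.1125, 0.115 , 0.1175,
       0.12  , 0.1225, 0.125 , 0.1275]))
0.112 20153 ((535.0411987304688, -243.71568298339844), (60.125545501708984, 32.39287567138672), 0.5704634785652161) 0.23936972625488884
0.1145 20094 ((535.0411987304688, -243.71568298339844), (60.125545501708984, 32.39287567138672), 0.5704634785652161) 0.23940004450454205
```

View pics/w2c.png

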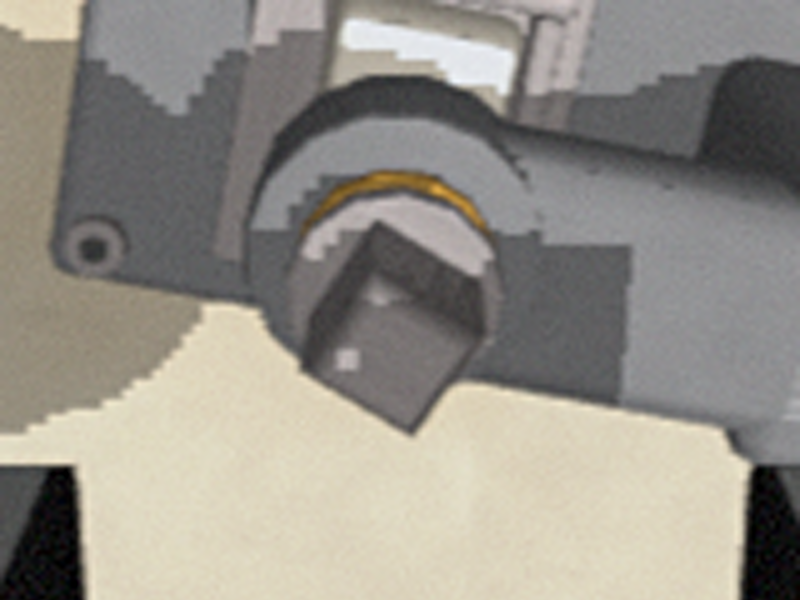

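```bash
python3 - <<'E'
import numpy as np,cv2
X=np.load('X2.npy')
m=(abs(X[...,0]-.535)<.03)&(abs(X[...,1]+.25)<.03)&(X[...,2]<.13)
for zt in (.110,.1145,.117,.1178):
    q=X[m&(X[...,2]>zt)];r=cv2.minAreaRect((q[:,:2]*1000).astype(np.float32));print(zt,len(q),np.round(r[0],2),np.round(r[1],2),r[2],np.median(q[:,2]),q[:,:2].mean(0))
# edges in image for flat top: corners on crop /5 + o
w=np.load('w2.npz');M=w['M'];fovy,cx,cy=w['c'];o=w['o'];f=240/np.tan(np.radians(fovy)/2)
def at(uv,z):
    d=M[:3,:3]@np.array([(uv[0]-cx)/f,-(uv[1]-cy)/f,-1]);return M[:3,3]+d*(z-M[2,3])/d[2]
# outer lower corners of the square body at taper base z~.1145-> silhouette
for c,z in [((302,368),.1155),((412,436),.1155),((488,330),.1155),((378,222),.0995)]:
    uv=np.array(c)/5-.4+o;print(c,at(uv,z).round(4))
# shoulder disc
q=X[m&(X[...,2]>.0955)&(X[...,2]<.1005)];c,r=cv2.minEnclosingCircle((q[:,:2]*1000).astype(np.float32));print(c,r,np.median(q[:,2]))
E
```

```text
0.11 786 [ 533.44 -249.71] [16.5 16.3] 57.28822326660156 0.11760875772562923 [ 0.53347955 -0.24799055]
0.1145 689 [ 533.46 -249.74] [16.4  16.23] 57.94091796875 0.11786308711042642 [ 0.53338561 -0.248532  ]
0.117 479 [ 533.51 -249.39] [14.19 14.26] 56.96403121948242 0.11831481132766583 [ 0.53336139 -0.24924748]
0.1178 359 [ 533.37 -249.21] [13.53 13.55] 56.69603729248047 0.11855797065161211 [ 0.53352262 -0.24945092]
(302, 368) [ 0.5225 -0.2516  0.1155]
(412, 436) [ 0.5354 -0.2604  0.1155]
(488, 330) [ 0.5442 -0.2467  0.1155]
(378, 222) [ 0.5311 -0.2391  0.0995]
(533.511474609375, -249.69552612304688) 14.132889747619629 0.09838867011014804
```

play_rows(slide=[[0,0,-3],[2,-0.5,-6],[5,-1.2,-8.5],[8.5,-2.1,-8.5],[12,-3,-8.5],[15.5,-3.8,-8.5],[19,-4.7,-8.5],[22.5,-5.6,-8.5],[26,-6.4,-8.5],[27,-6.7,-8.5],[27,-6.7,-8.5],[27,-6.7,-8.5]], delta_rot=[[0,0,0],[0,0,0],[0,0,0.08],[0,0,0.15],[0,0,0.22],[0,0,0.29],[0,0,0.367],[0,0,0.367],[0,0,0.367],[0,0,0.367],[0,0,0.367],[0,0,0.367]])

```text
time: 5.15
tool_pos: [0.4711, 0.0199, 0.2547]
tcp_rot: [2.581, 1.782, 0.006]
wrist_force: [-0.2, 0.1, -0.0]
width: 0.702
```

```bash
python3 - <<'E'
from h import *
st=read_state();print(st['time'],st['q'].round(3),st['tool_pos'],st['tcp_rot'])
p=read_camera('wrist');save(p,'w3.png')
for l in landmark_of('key_grip',p)[:2]: print(l,atz(p,l['at'],.1315,st).round(4))
vv,uu=np.mgrid[0:480,0:640]
f=240/np.tan(np.radians(p['fovy'])/2);M=wfc(p,st);d=p['depth']
X=np.stack([(uu-p['cx'])/f*d,-(vv-p['cy'])/f*d,-d],-1)@M[:3,:3].T+M[:3,3]
np.save('X3.npy',X)
m=(abs(X[...,0]-.469)<.06)&(abs(X[...,1]-.021)<.06)&(d>0)
for a,b in [(.147,.158),(.14,.158)]:
    q=X[m&(X[...,2]>a)&(X[...,2]<b)];r=cv2.minAreaRect((q[:,:2]*1000).astype(np.float32));print(a,len(q),np.round(r[0],2),np.round(r[1],2),r[2],np.median(q[:,2]))
E
```

```text
5.15 [-9.000e-03 -1.430e-01  2.006e+00 -2.000e-03  1.273e+00  3.540e-01] [0.4710879  0.0199213  0.25468933] [2.58147796 1.7817646  0.00639017]
{'at': [489.6, 117.0], 'conf': 0.91} [0.6159 0.0602 0.1315]
{'at': [463.8, 432.0], 'conf': 0.66} [ 0.5319 -0.2157  0.1315]
0.147 832 [470.52  21.8 ] [35.26 13.73] 71.2367935180664 0.15140861581474874
0.14 898 [470.63  21.89] [35.36 14.49] 69.47467041015625 0.15130902174380018
```

View pics/w3.png

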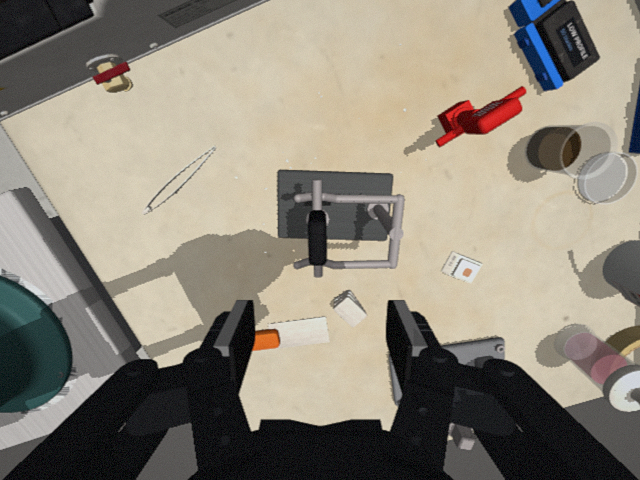

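play_rows(slide=[[0.1,-0.1,3],[0.15,-0.1,6],[0.15,-0.1,9],[0.15,-0.1,11],[0.15,-0.1,12.2],[0.15,-0.1,13.2],[0.15,-0.1,13.2],[0.15,-0.1,13.2]], delta_rot=[[0,0,0],[0,0,0],[0,0,0],[0,0,0],[0,0,0],[0,0,0],[0,0,0],[0,0,0]])

```text
time: 5.92
tool_pos: [0.4714, 0.0196, 0.1218]
tcp_rot: [2.586, 1.777, 0.003]
wrist_force: [0.7, 0.9, -0.1]
width: 0.698
```

```bash
python3 - <<'E'
from h import *
st=read_state();print(st['time'],st['q'].round(3),st['tool_pos'],st['tcp_rot'],st['wrist_force'],st['torque'])
p=read_camera('wrist');save(p,'w4.png')
p=read_camera('side');save(p,'s4.png')
E
```

```text
5.9167 [-1.000e-02 -1.700e-02  2.149e+00 -2.000e-03  1.006e+00  3.570e-01] [0.47144143 0.01955486 0.12175182] [2.58603427 1.77741496 0.0033962 ] [ 0.72279606  0.88634496 -0.05255783] [-0.01658334 -0.0424968   0.00585634]
```

View pics/w4.png

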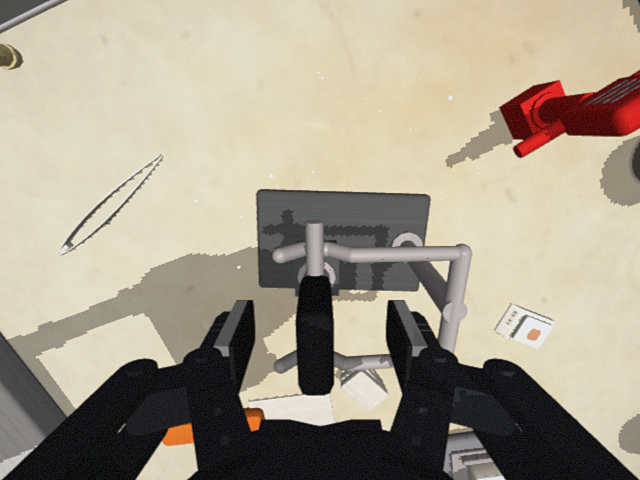

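View pics/s4.png

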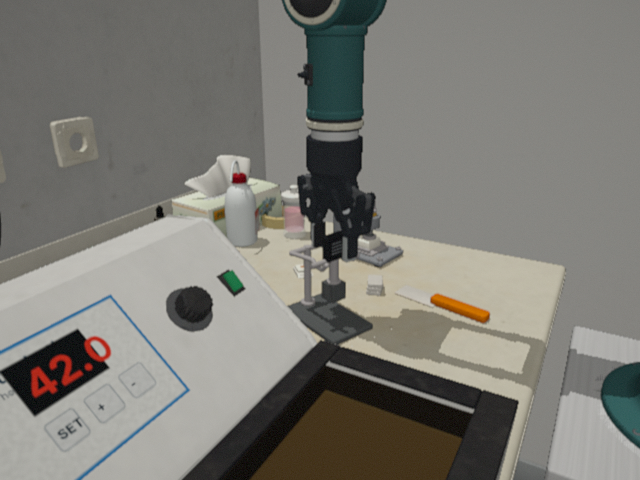

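play_rows(slide=[[0.2,-0.12,0],[0.2,-0.12,0],[0.2,-0.12,0],[0.2,-0.12,0],[0.2,-0.12,0],[0.2,-0.12,0],[0.2,-0.12,0],[0.2,-0.12,0],[0.2,-0.12,0],[0.2,-0.12,0]], delta_rot=[[0,0,0],[0,0,0],[0,0,0],[0,0,0],[0,0,0],[0,0,0],[0,0,0],[0,0,0],[0,0,0],[0,0,0]], hand=0, force=80)

```text
time: 6.85
tool_pos: [0.4726, 0.0223, 0.1237]
tcp_rot: [2.584, 1.777, 0.009]
wrist_force: [0.1, 1.2, 5.1]
width: 0.152
```

```bash
python3 - <<'E'
from h import *
st=read_state();print(st['time'],st['tool_pos'],st['tcp_rot'],st['wrist_force'],st['torque'],st['width'])
p=read_camera('wrist');save(p,'w5.png')
E
```

```text
6.85 [0.47263973 0.02230372 0.12365043] [2.58370575 1.77696994 0.00876291] [0.14578696 1.23845856 5.13480546] [ 0.05403321 -0.00658768 -0.08983219] 0.15239531632756545
```

View pics/w5.png

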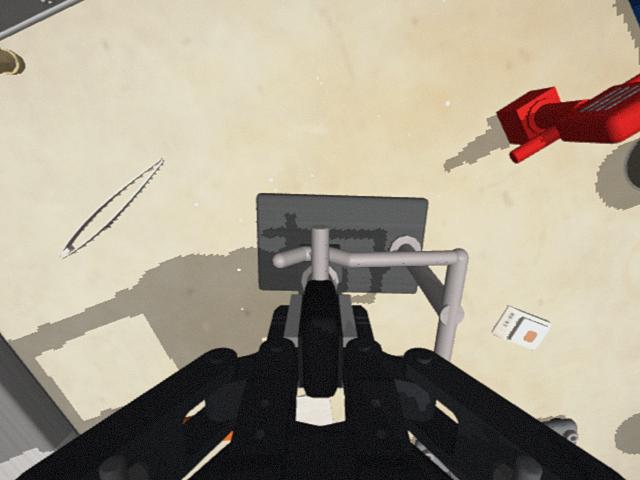

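play_rows(slide=[[0,0,-0.7],[0,0,-2],[0,0,-4],[0,0,-6.5],[0,0,-9],[0,0,-10.5],[0,0,-10.5],[0,0,-10.5],[0,0,-10.5]], delta_rot=[[0,0,0],[0,0,0],[0,0,0],[0,0,0],[0,0,0],[0,0,0],[0,0,0],[0,0,0],[0,0,0]])

```text
time: 7.65
tool_pos: [0.4705, 0.0224, 0.2269]
tcp_rot: [2.585, 1.778, 0.005]
wrist_force: [-0.0, 0.2, -2.3]
width: 0.15
```

```bash
python3 - <<'E'
from h import *
st=read_state();print(st['time'],st['q'].round(3),st['tool_pos'],st['tcp_rot'],st['wrist_force'],st['torque'],st['width'])
for n in ['wrist','side','scene']:
    p=read_camera(n);save(p,n+'6.png')
    for l in landmark_of('key',p)[:2]: print(n,l, atz(p,l['at'],st['tool_pos'][2]-.073,st).round(4))
    if n!='wrist':
        u,v=proj(p,st['tool_pos'],st).astype(int);cv2.imwrite('pics/%s6c.png'%n,cv2.resize(p['image'][v-70:v+90,u-80:u+80,::-1],None,fx=3.5,fy=3.5,interpolation=cv2.INTER_CUBIC))
E
```

```text
7.65 [-4.000e-03 -1.240e-01  2.041e+00 -2.000e-03  1.220e+00  3.620e-01] [0.47053035 0.02244921 0.2268602 ] [2.58519359 1.77789529 0.00482099] [-0.03320992  0.24702657 -2.33583981] [-0.0236672   0.02333573 -0.01868662] 0.14956834583949868
wrist {'at': [463.6, 121.0], 'conf': 0.67} [0.5783 0.0725 0.1539]
wrist {'at': [317.9, 258.8], 'conf': 0.59} [0.4701 0.0239 0.1539]
side {'at': [335.2, 232.3], 'conf': 0.59} [0.4675 0.0226 0.1539]
scene {'at': [233.1, 222.7], 'conf': 0.85} [0.4609 0.0115 0.1539]
scene {'at': [277.1, 246.1], 'conf': 0.84} [ 0.4404 -0.0947  0.1539]
```

View pics/wrist6.png

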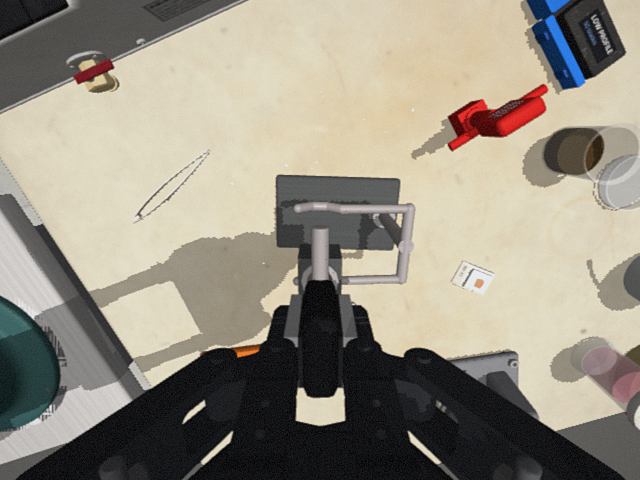

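View pics/side6c.png

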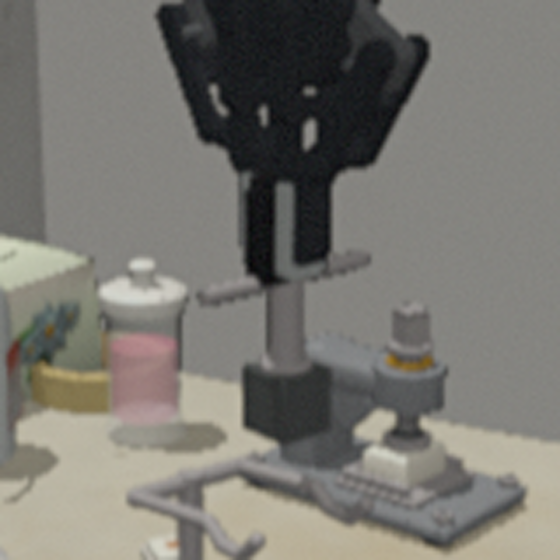

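View pics/scene6c.png

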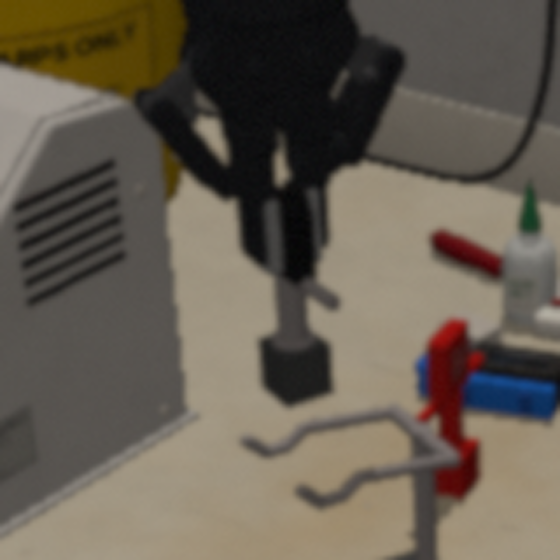

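```bash
python3 - <<'E'
from h import *
st=read_state()
p=read_camera('wrist');print(read_state()['time'])
vv,uu=np.mgrid[0:480,0:640]
f=240/np.tan(np.radians(p['fovy'])/2);H=np.array(p['hand_eye']);d=p['depth']
X=np.stack([(uu-p['cx'])/f*d,-(vv-p['cy'])/f*d,-d],-1)@H[:3,:3].T+H[:3,3]  # tool frame
np.save('X6.npy',X);save(p,'w6b.png')
g=p['image'].astype(int)
m=(uu>285)&(uu<360)&(vv>220)&(vv<320)&(d>0)&(X[...,2]<.09)
for a in np.arange(0,.09,.005):
    q=X[m&(X[...,2]>=a)&(X[...,2]<a+.005)]
    if len(q)>5: print(round(a,3),len(q),'x',q[:,0].min().round(4),q[:,0].max().round(4),'y',np.percentile(q[:,1],[1,50,99]).round(4))
E
```

```text
8.0
0.0 274 x 0.0063 0.0168 y [-0.0145  0.0001  0.0167]
0.005 961 x 0.0099 0.0406 y [-0.0058  0.0001  0.0062]
0.01 70 x 0.0159 0.0405 y [-0.0036  0.0006  0.0042]
0.035 25 x 0.0003 0.0042 y [-0.007  -0.0048  0.0066]
0.04 137 x -0.0066 0.0079 y [-0.0102 -0.005   0.0098]
0.045 663 x -0.0112 0.0114 y [-0.0127 -0.005   0.0127]
0.05 76 x 0.0091 0.0116 y [-0.0127  0.0001  0.0124]
0.055 74 x 0.0105 0.0114 y [-0.0124  0.0001  0.0127]
0.06 69 x 0.0105 0.0113 y [-0.0128 -0.0054  0.0124]
0.065 57 x 0.0104 0.0114 y [-0.0124 -0.0055  0.0126]
0.07 57 x 0.0104 0.0114 y [-0.0127 -0.0057  0.0123]
```

play_rows(slide=[[-1.5,1,0],[-3.6,2.4,0],[-5.8,3.9,0],[-8,5.3,0],[-10.2,6.8,0],[-12.4,8.3,0],[-14.6,9.8,0],[-16.8,11.2,0],[-19,12.7,0],[-21.2,14.2,0],[-23.1,15.5,0],[-23.1,15.5,0]], delta_rot=[[0,0,-0.11],[0,0,-0.23],[0,0,-0.35],[0,0,-0.47],[0,0,-0.59],[0,0,-0.71],[0,0,-0.83],[0,0,-0.95],[0,0,-1.07],[0,0,-1.19],[0,0,-1.29],[0,0,-1.365]])

```text
time: 9.0
tool_pos: [0.5343, -0.2529, 0.2284]
tcp_rot: [0.88, 3.008, -0.003]
wrist_force: [0.8, 0.1, -1.8]
width: 0.149
```

play_rows(slide=[[0,0,0],[0,0,0],[0,0,0]], delta_rot=[[0,0,0],[0,0,0],[0,0,0]])

```text
time: 9.25
tool_pos: [0.5341, -0.2526, 0.228]
tcp_rot: [0.883, 3.007, -0.003]
wrist_force: [-0.8, -0.1, -2.0]
width: 0.148
```

```bash
cat >> h.py <<'E'
def rep(st):
    Rm=R.from_rotvec(st['tcp_rot']).as_matrix()
    print('t',st['time'],'pos',st['tool_pos'].round(4),'psi',np.degrees(np.arctan2(Rm[1,1],Rm[0,1])).round(2),'z',Rm[:,2].round(4),'F',st['wrist_force'].round(1),'T',st['torque'].round(3),'q6',st['q'][5].round(3),'w',round(st['width'],3))
    return Rm
E
python3 - <<'E'
from h import *
st=read_state();rep(st)
p=read_camera('wrist');save(p,'w7.png')
p=read_camera('side');u,v=proj(p,[.5335,-.2496,.13]).astype(int);cv2.imwrite('pics/s7c.png',cv2.resize(p['image'][v-70:v+70,u-80:u+80,::-1],None,fx=4,fy=4,interpolation=cv2.INTER_CUBIC))
p=read_camera('scene');u,v=proj(p,[.5335,-.2496,.13]).astype(int);cv2.imwrite('pics/c7c.png',cv2.resize(p['image'][v-70:v+70,u-80:u+80,::-1],None,fx=4,fy=4,interpolation=cv2.INTER_CUBIC))
E
```

```text
t 9.25 pos [ 0.5341 -0.2526  0.228 ] psi 57.26 z [ 0.0063 -0.0035 -1.    ] F [-0.8 -0.1 -2. ] T [0.004 0.026 0.012] q6 -1.483 w 0.148
```

View pics/w7.png

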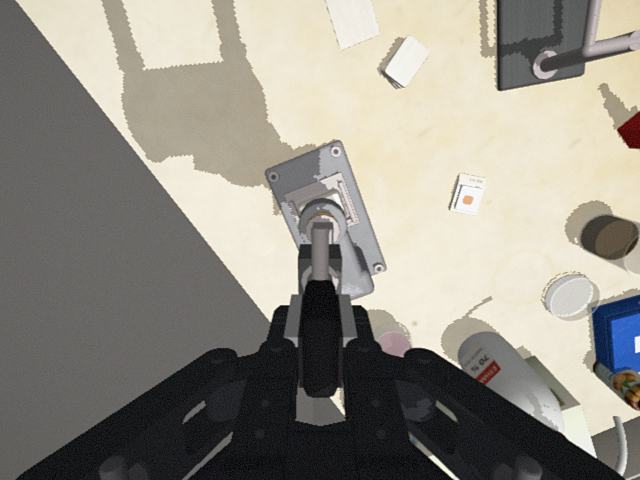

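View pics/s7c.png

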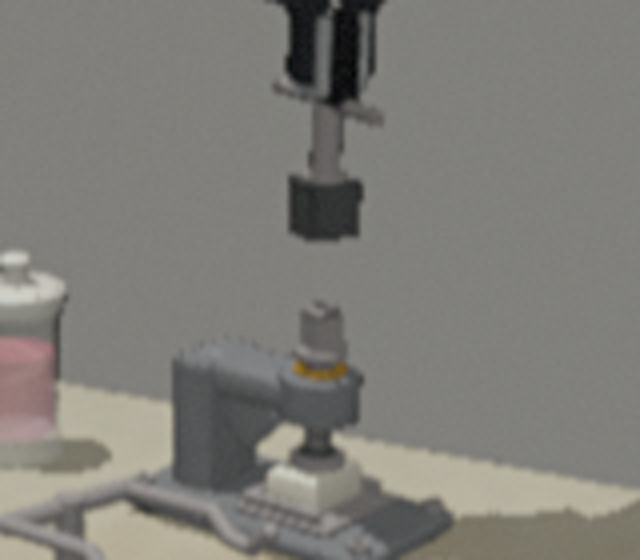

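View pics/c7c.png

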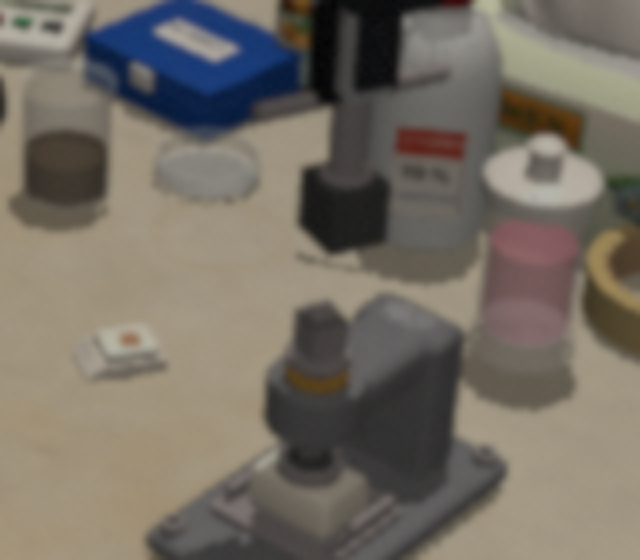

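```bash
cat >> h.py <<'E'
def cloud(p,st=None):
    vv,uu=np.mgrid[0:480,0:640]
    f=240/np.tan(np.radians(p['fovy'])/2);M=np.array(wfc(p,st));d=p['depth']
    X=np.stack([(uu-p['cx'])/f*d,-(vv-p['cy'])/f*d,-d],-1)@M[:3,:3].T+M[:3,3]
    return X,uu,vv,d
def ctr(p,X,uu,vv,d,zlo,zhi,c):
    # mean of silhouette mid column over rows -> horizontal line equation
    m=(d>0)&(X[...,2]>zlo)&(X[...,2]<zhi)&(np.hypot(X[...,0]-c[0],X[...,1]-c[1])<.03)
    rows=[];ws=[]
    for r in np.unique(vv[m]):
        c_=uu[r][m[r]];
        rows.append((r,(c_.min()+c_.max())/2));ws.append(c_.max()-c_.min()+1)
    rows=np.array(rows);ws=np.array(ws);k=ws>.8*ws.max()
    return rows[k].mean(0)[::-1],ws.max(),k.sum()
E
python3 - <<'E'
from h import *
st=read_state();Rm=rep(st)
mouth=st['tool_pos']+Rm@[-.0015,0,.0735];print('mouth pred',mouth.round(4))
A=[];b=[];res={}
for n in ['side','scene']:
    p=read_camera(n);X,uu,vv,d=cloud(p)
    s,ws,k1=ctr(p,X,uu,vv,d,.158,.179,mouth)
    q,wq,k2=ctr(p,X,uu,vv,d,.1,.1145,(.5335,-.2496))
    M=np.array(p['world_from_camera']);right=M[:3,0]
    # horizontal offset of each w.r.t. camera via depth of predicted pts
    f=240/np.tan(np.radians(p['fovy'])/2)
    def off(uv,pt):
        pr=proj(p,pt);c=np.linalg.inv(M)@np.append(pt,1);return (uv[0]-pr[0])*(-c[2])/f
    e1=off(s,mouth+np.array([0,0,.0135]));e2=off(q,np.array([.5335,-.2496,.107]))
    print(n,s,ws,k1,q,wq,k2,'key vs pred mm',e1*1e3,'screw vs pred mm',e2*1e3,'right',right.round(3))
    A.append(right[:2]);b.append(e1-e2)
corr=np.linalg.solve(np.array(A),np.array(b))
rel=mouth[:2]-[.5335,-.2496]+corr
print('rel by pred',(mouth[:2]-[.5335,-.2496])*1e3,'rel by cams mm',rel*1e3)
print('slide needed tool (cm) pred',(Rm.T@np.append(-(mouth[:2]-[.5335,-.2496]),0)*100).round(2),'cams',(Rm.T@np.append(-rel,0)*100).round(2))
E
```

```text
t 9.4 pos [ 0.5342 -0.2522  0.2284] psi 57.36 z [ 0.0069 -0.0039 -1.    ] F [ 0.5  0.3 -2.3] T [-0.008  0.037 -0.008] q6 -1.484 w 0.156
mouth pred [ 0.536  -0.2533  0.1549]
side [370.68181818 173.        ] 19 11 [369.92857143 204.        ] 11 7 key vs pred mm 0.21465136161396228 screw vs pred mm -0.01600918584484279 right [-0.874 -0.486 -0.004]
scene [395.75 242.5 ] 23 12 [389.5625 274.5   ] 15 8 key vs pred mm 1.1141002582591704 screw vs pred mm 0.1659669692463215 right [ 0.535 -0.845  0.012]
rel by pred [ 2.48614019 -3.71581085] rel by cams mm [ 2.7524825  -4.66955236]
slide needed tool (cm) pred [ 0.41  0.18 -0.  ] cams [ 0.48  0.24 -0.  ]
```

play_rows(slide=[[0.25,0.1,0.5],[0.45,0.21,1.3],[0.45,0.21,2.1],[0.45,0.21,2.9],[0.45,0.21,2.9],[0.45,0.21,2.9]], delta_rot=[[0,0,0],[0,0,0],[0,0,0],[0,0,0],[0,0,0],[0,0,0]])

```text
time: 10.0
tool_pos: [0.5311, -0.2478, 0.198]
tcp_rot: [0.881, 3.01, -0.002]
wrist_force: [-0.0, -0.6, -1.7]
width: 0.154
```

```bash
cat > chk.py <<'E'
from h import *
import sys
st=read_state();Rm=rep(st)
mouth=st['tool_pos']+Rm@[-.0015,0,.0735];print('mouth pred',mouth.round(4))
A=[];b=[]
for n in ['side','scene']:
    p=read_camera(n);X,uu,vv,d=cloud(p)
    s,ws,k1=ctr(p,X,uu,vv,d,mouth[2]+.006,mouth[2]+.025,mouth)
    M=np.array(p['world_from_camera']);f=240/np.tan(np.radians(p['fovy'])/2)
    pt=mouth+np.array([0,0,.0135]);pr=proj(p,pt);c=np.linalg.inv(M)@np.append(pt,1)
    A.append(M[:2,0]);b.append((s[0]-pr[0])*(-c[2])/f-(0 if n=='side' else .0002))
    u,v=proj(p,[.5335,-.2496,.125]).astype(int);cv2.imwrite('pics/%s_%s.png'%(n,sys.argv[1]),cv2.resize(p['image'][v-60:v+60,u-70:u+70,::-1],None,fx=5,fy=5,interpolation=cv2.INTER_CUBIC))
rel=mouth[:2]-[.5335,-.2496]+np.linalg.solve(np.array(A),np.array(b))
print('slide pred',(Rm.T@np.append(-(mouth[:2]-[.5335,-.2496]),0)*100).round(2),'cams',(Rm.T@np.append(-rel,0)*100).round(2))
E
python3 chk.py 8
```

```text
t 10.0 pos [ 0.5311 -0.2478  0.198 ] psi 57.39 z [ 0.0049 -0.0029 -1.    ] F [-0.  -0.6 -1.7] T [ 0.033 -0.01  -0.017] q6 -1.48 w 0.154
mouth pred [ 0.5327 -0.2489  0.1245]
slide pred [-0.11 -0.02  0.  ] cams [ 0.03  0.1  -0.  ]
```

View pics/side_8.png

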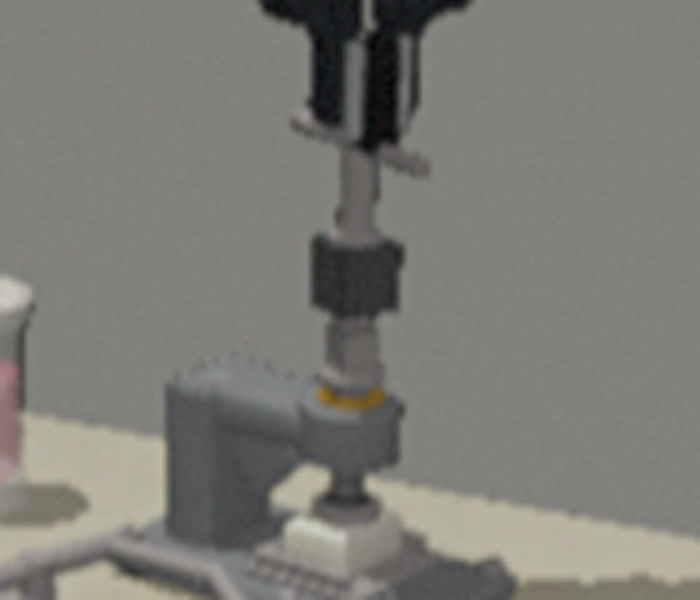

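View pics/scene_8.png

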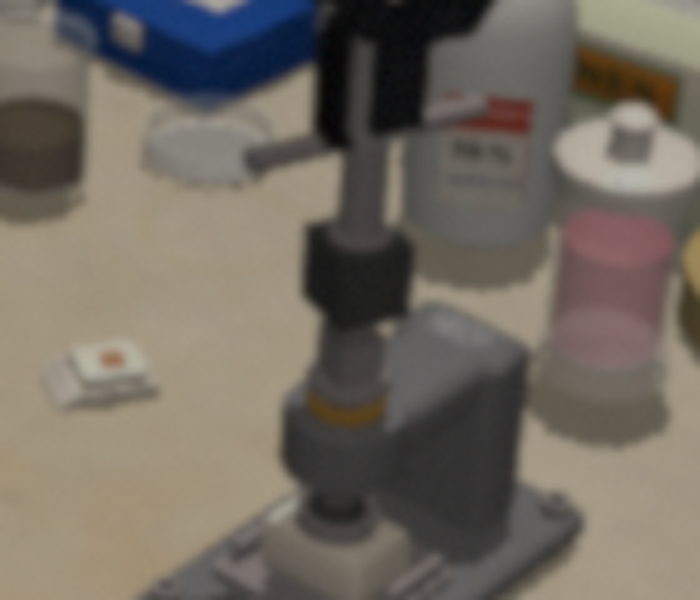

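play_rows(slide=[[0,0.05,0.2],[0,0.05,0.4],[0,0.05,0.6],[0,0.05,0.8],[0,0.05,1.0],[0,0.05,1.2],[0,0.05,1.2]], delta_rot=[[0,0,0],[0,0,0],[0,0,0],[0,0,0],[0,0,0],[0,0,0],[0,0,0]])

```text
time: 10.68
tool_pos: [0.532, -0.2478, 0.1867]
tcp_rot: [0.88, 3.008, -0.003]
wrist_force: [1.0, -0.2, -2.9]
width: 0.15
```

```bash
python3 chk.py 9
```

```text
t 10.6833 pos [ 0.532  -0.2478  0.1867] psi 57.38 z [ 0.0063 -0.0036 -1.    ] F [ 1.  -0.2 -2.9] T [ 0.07   0.034 -0.043] q6 -1.479 w 0.15
mouth pred [ 0.5337 -0.2489  0.1132]
slide pred [-0.02 -0.07  0.  ] cams [ 0.07 -0.03 -0.  ]
```

View pics/side_9.png

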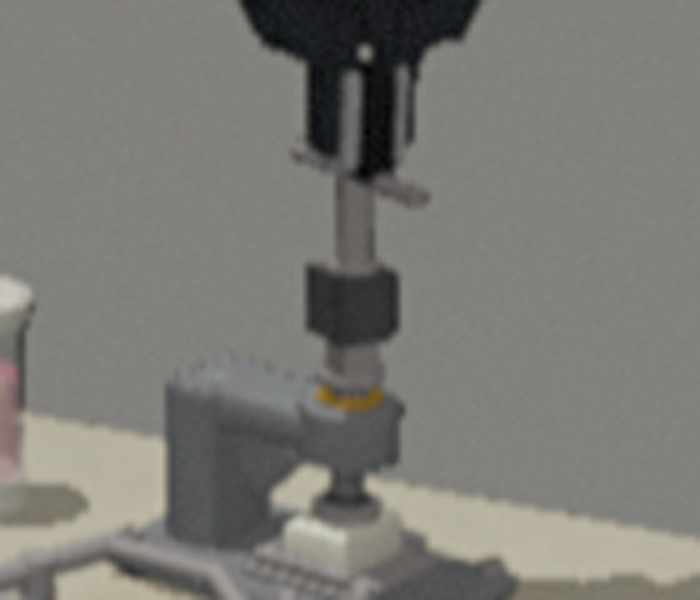

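The socket has gone about 5 mm over the square without resistance. I'll carry on down to the shoulder.

play_rows(slide=[[0,0,0.2],[0,0,0.4],[0,0,0.6],[0,0,0.8],[0,0,1.0],[0,0,1.2],[0,0,1.4],[0,0,1.5],[0,0,1.5]], delta_rot=[[0,0,0],[0,0,0],[0,0,0],[0,0,0],[0,0,0],[0,0,0],[0,0,0],[0,0,0],[0,0,0]])

```text
time: 11.53
tool_pos: [0.5326, -0.2481, 0.1734]
tcp_rot: [0.88, 3.007, -0.003]
wrist_force: [-2.6, 0.5, 2.7]
width: 0.155
```

```bash
python3 chk.py 10
```

```text
t 11.5333 pos [ 0.5326 -0.2481  0.1734] psi 57.38 z [ 0.0074 -0.0042 -1.    ] F [-2.6  0.5  2.7] T [ 0.279  0.45  -0.007] q6 -1.479 w 0.155
mouth pred [ 0.5344 -0.2492  0.0999]
slide pred [ 0.06 -0.08 -0.  ] cams [ 0.16 -0.02 -0.  ]
```

View pics/side_10.png

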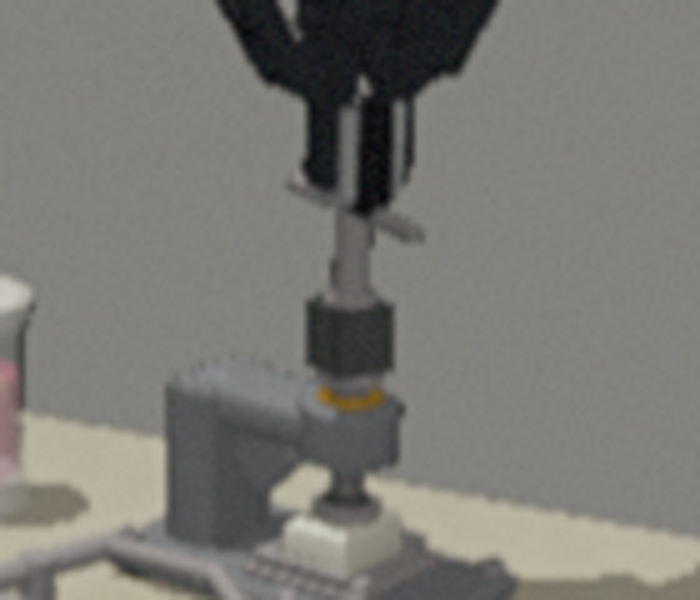

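play_rows(slide=[[0.08,-0.05,0.05],[0.08,-0.05,0.15],[0.08,-0.05,0.25],[0.08,-0.05,0.25]], delta_rot=[[0,0,0],[0,0,0],[0,0,0],[0,0,0]])

```text
time: 11.97
tool_pos: [0.5326, -0.2484, 0.1732]
tcp_rot: [0.879, 3.005, -0.003]
wrist_force: [-2.9, 1.8, 10.9]
width: 0.15
```

```bash
python3 chk.py 11
```

```text
t 11.9667 pos [ 0.5326 -0.2484  0.1732] psi 57.38 z [ 0.01   -0.005  -0.9999] F [-2.9  1.8 10.9] T [0.573 0.747 0.01 ] q6 -1.48 w 0.15
mouth pred [ 0.5346 -0.2496  0.0997]
slide pred [ 0.09 -0.06 -0.  ] cams [ 0.13 -0.04 -0.  ]
```

View pics/side_11.png

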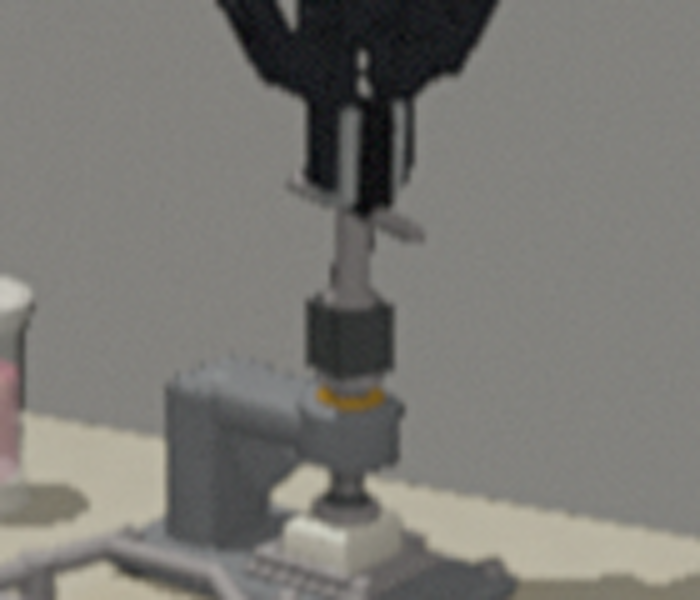

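View pics/scene_11.png

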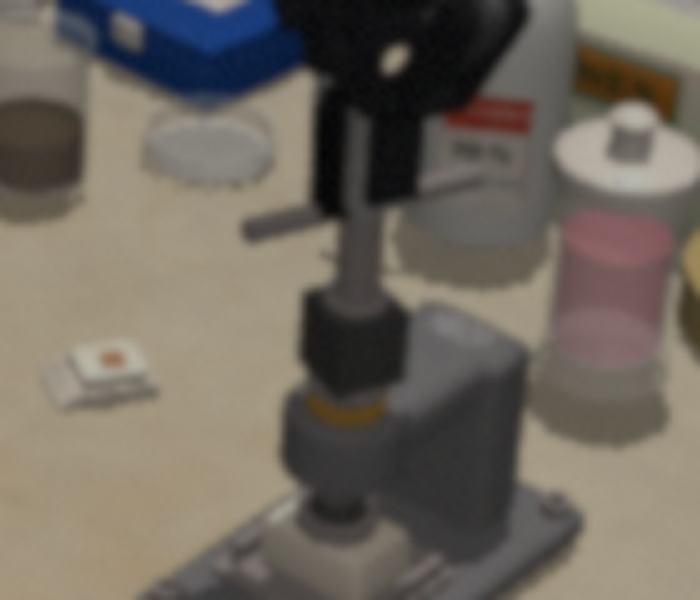

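Vertical force is up about 13 N with no further travel, so the key is home on the shoulder. Now I turn clockwise (+tool z), following the screw down.

play_rows(slide=[[0.02,0.01,0.12],[0.03,0.03,0.16],[0.02,0.04,0.17],[0.02,0.06,0.18],[0.01,0.07,0.19],[0,0.08,0.2],[-0.01,0.09,0.21],[-0.02,0.11,0.22],[-0.03,0.12,0.23],[-0.03,0.12,0.23]], delta_rot=[[0,0,0.05],[0,0,0.15],[0,0,0.25],[0,0,0.35],[0,0,0.45],[0,0,0.55],[0,0,0.65],[0,0,0.75],[0,0,0.85],[0,0,0.85]])

```text
time: 12.9
tool_pos: [0.5336, -0.2481, 0.1726]
tcp_rot: [2.044, 2.37, 0.003]
wrist_force: [-3.5, 1.0, 8.8]
width: 0.156
```

```bash
python3 chk.py 12
```

```text
t 12.9 pos [ 0.5336 -0.2481  0.1726] psi 8.45 z [ 0.0105 -0.0064 -0.9999] F [-3.5  1.   8.8] T [0.256 0.918 0.026] q6 -0.624 w 0.156
mouth pred [ 0.5346 -0.2501  0.0991]
slide pred [ 0.06 -0.1  -0.  ] cams [ 0.07 -0.12 -0.  ]
```

View pics/side_12.png

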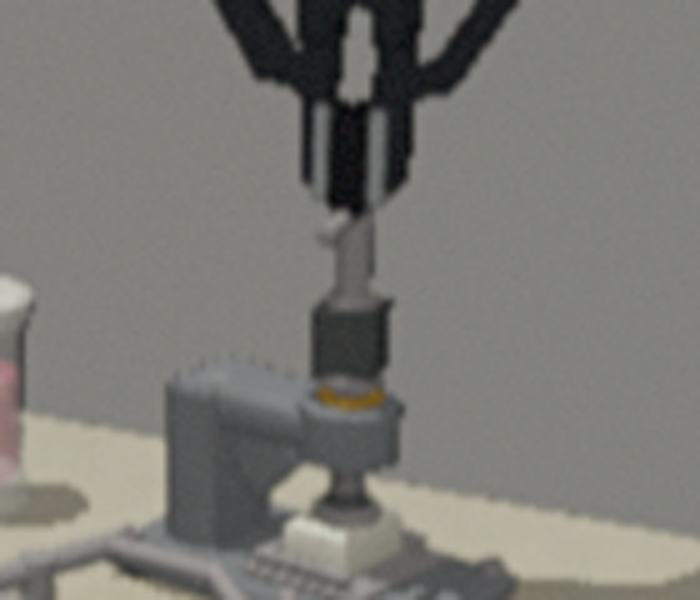

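play_rows(slide=[[0,0,0.1],[0,0,0.1],[0,0,0.1]], delta_rot=[[0.009,0.008,0],[0.009,0.008,0],[0.009,0.008,0]])

```text
time: 13.25
tool_pos: [0.5341, -0.2485, 0.1725]
tcp_rot: [2.046, 2.382, 0.001]
wrist_force: [-1.7, 0.9, 6.6]
width: 0.158
```

```bash
python3 -c "
from h import *
rep(read_state())"
```

```text
t 13.25 pos [ 0.5341 -0.2485  0.1725] psi 8.67 z [ 1.5e-03 -5.0e-04 -1.0e+00] F [-1.7  0.9  6.6] T [ 0.171  0.489 -0.03 ] q6 -0.629 w 0.158
```

play_rows(slide=[[0,0.01,0.1],[0,0.03,0.12],[0,0.04,0.13],[-0.01,0.05,0.14],[-0.01,0.06,0.14]], delta_rot=[[0,0,0.1],[0,0,0.2],[0,0,0.3],[0,0,0.4],[0,0,0.4]])

```text
time: 13.67
tool_pos: [0.5348, -0.2488, 0.1725]
tcp_rot: [2.482, 1.922, 0.001]
wrist_force: [-3.3, 1.4, 8.8]
width: 0.157
```

```bash
python3 -c "
from h import *
rep(read_state())"
```

```text
t 13.6667 pos [ 0.5348 -0.2488  0.1725] psi -14.48 z [ 0.0018 -0.0011 -1.    ] F [-3.3  1.4  8.8] T [ 0.332  0.885 -0.007] q6 -0.225 w 0.157
```

play_rows(slide=[[0.03,-0.06,0.1],[0.03,-0.06,0.11],[0.03,-0.06,0.12],[0.03,-0.06,0.12],[0.03,-0.06,0.12]], delta_rot=[[0,0,0.08],[0,0,0.16],[0,0,0.24],[0,0,0.24],[0,0,0.24]])

```text
time: 14.08
tool_pos: [0.5346, -0.2485, 0.1725]
tcp_rot: [2.691, 1.615, 0.001]
wrist_force: [-2.9, 1.0, 7.9]
width: 0.154
```

```bash
python3 chk.py 13
```

```text
t 14.0833 pos [ 0.5346 -0.2485  0.1725] psi -28.05 z [ 0.0022 -0.0025 -1.    ] F [-2.9  1.   7.9] T [0.305 0.716 1.135] q6 0.013 w 0.154
mouth pred [ 0.534  -0.2501  0.099 ]
slide pred [ 0.01 -0.07 -0.  ] cams [ 0.05 -0.06 -0.  ]
```

```bash
cat > pin.py <<'E'
from h import *
import sys
def tooldat(p):
    vv,uu=np.mgrid[0:480,0:640]
    f=240/np.tan(np.radians(p['fovy'])/2);H=np.array(p['hand_eye']);d=p['depth']
    X=np.stack([(uu-p['cx'])/f*d,-(vv-p['cy'])/f*d,-d],-1)@H[:3,:3].T+H[:3,3]
    return X,uu,vv,d
def ana(X,uu,vv,d,img=None):
    m=(uu>270)&(uu<370)&(vv>215)&(vv<330)&(d>0)&(X[...,2]>.003)&(X[...,2]<.02)&(X[...,0]>.016)&(abs(X[...,1])<.012)
    q=X[m]; 
    # mid of y per x bin
    bx=[];by=[]
    for r in np.unique(vv[m]):
        k=m[r];
        if k.sum()<5: continue
        bx.append(X[r][k][:,0].mean());by.append((X[r][k][:,1].min()+X[r][k][:,1].max())/2)
    c=np.polyfit(bx,by,1);print('pin deg(tool)',np.degrees(np.arctan(c[0])).round(2),'off mm',(c[1]*1e3).round(2),'xmax',q[:,0].max().round(4),len(bx))
    # socket front face
    s=X[(uu>270)&(uu<370)&(vv>215)&(vv<330)&(d>0)&(X[...,2]>.05)&(X[...,2]<.072)&(X[...,0]>.0)&(X[...,0]<.02)&(abs(X[...,1])<.016)]
    if len(s)>20:
        c=np.polyfit(s[:,1],s[:,0],1);print('socket face deg',-np.degrees(np.arctan(c[0])).round(2),'x0',c[1].round(4),'y',np.percentile(s[:,1],[1,99]).round(4),len(s))
if __name__=='__main__':
    if sys.argv[1]=='old':
        X=np.load('X6.npy');vv,uu=np.mgrid[0:480,0:640];ana(X,uu,vv,np.ones((480,640)))
    p=read_camera('wrist');save(p,'w%s.png'%sys.argv[1]);ana(*tooldat(p));rep(read_state())
E
python3 pin.py old
```

```text
pin deg(tool) 0.41 off mm 0.01 xmax 0.0406 59
socket face deg 0.07 x0 0.0109 y [-0.0126  0.0125] 301
pin deg(tool) -1.04 off mm 0.12 xmax 0.0407 60
socket face deg -0.96 x0 0.0111 y [-0.013   0.0122] 303
t 14.2333 pos [ 0.5346 -0.2486  0.1725] psi -28.04 z [ 0.0022 -0.0025 -1.    ] F [-2.8  0.8  8. ] T [0.375 0.726 1.189] q6 0.013 w 0.159
```

View pics/wold.png

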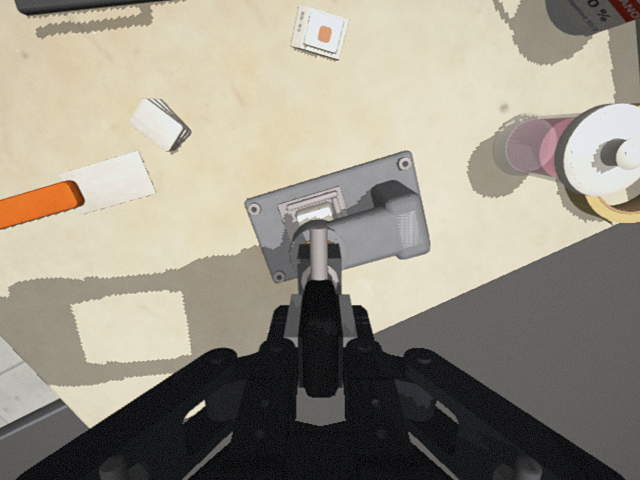

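T z is 1.1 N m against about 0 while running. The key shows about 1.2° of elastic twist in the grip, so the pad is seated at tool yaw −28.0°. Now I back off, first only into the play.

play_rows(slide=[[0,-0.05,0.1],[0,-0.06,0.1],[0,-0.06,0.1]], delta_rot=[[0,0,-0.07],[0,0,-0.12],[0,0,-0.12]])

```text
time: 14.48
tool_pos: [0.5344, -0.2483, 0.1725]
tcp_rot: [2.586, 1.777, 0.001]
wrist_force: [-2.3, 1.4, 7.8]
width: 0.151
```

```bash
cat >> h.py <<'E'
def tz(n=4):
    T=[];
    for i in range(n): read_camera('side');T.append(read_state()['torque'][2])
    print('Tz mean',np.mean(T).round(4),np.round(T,3))
E
python3 pin.py 14; python3 -c "
from h import *
tz()"
```

```text
pin deg(tool) -0.38 off mm 0.25 xmax 0.0408 59
socket face deg 0.1 x0 0.011 y [-0.0128  0.0124] 312
t 14.5333 pos [ 0.5343 -0.2483  0.1724] psi -21.12 z [ 0.0029 -0.0026 -1.    ] F [-1.6  1.9  7.3] T [0.416 0.527 0.115] q6 -0.107 w 0.153
Tz mean 0.0654 [0.049 0.104 0.09  0.018]
```

play_rows(slide=[[0,0,0.03],[0,-0.01,0.03],[0,-0.01,0.03]], delta_rot=[[0,0,-0.03],[0,0,-0.05],[0,0,-0.05]])

```text
time: 14.98
tool_pos: [0.5343, -0.2482, 0.1725]
tcp_rot: [2.542, 1.839, 0.002]
wrist_force: [-2.1, 1.4, 5.9]
width: 0.155
```

```bash
python3 pin.py 15; python3 -c "
from h import *
tz(6)"
```

```text
pin deg(tool) -0.21 off mm 0.21 xmax 0.0406 59
socket face deg 0.09 x0 0.011 y [-0.0129  0.0124] 308
t 15.0333 pos [ 0.5343 -0.2482  0.1725] psi -18.27 z [ 0.003  -0.0025 -1.    ] F [-1.9  1.6  5.6] T [ 0.327  0.445 -0.006] q6 -0.157 w 0.154
Tz mean 0.0361 [ 0.034  0.022 -0.004  0.043  0.027  0.095]
```

play_rows(slide=[[0,0,0.03],[0,-0.02,0.03],[0,-0.02,0.03]], delta_rot=[[0,0,-0.06],[0,0,-0.12],[0,0,-0.12]])

```text
time: 15.58
tool_pos: [0.5345, -0.2483, 0.1725]
tcp_rot: [2.426, 1.989, 0.002]
wrist_force: [-1.6, 1.6, 4.0]
width: 0.152
```

```bash
python3 pin.py 16; python3 -c "
from h import *
tz(6)"
```

```text
pin deg(tool) 0.16 off mm 0.08 xmax 0.0406 59
socket face deg 0.08 x0 0.011 y [-0.0127  0.0125] 304
t 15.6333 pos [ 0.5345 -0.2483  0.1725] psi -11.46 z [ 0.0039 -0.0029 -1.    ] F [-1.3  1.   4.6] T [0.266 0.195 0.068] q6 -0.276 w 0.156
Tz mean 0.0352 [0.045 0.021 0.042 0.024 0.057 0.022]
```

Sensed torque can't resolve the 0.06 N m friction. To make sure shoulder friction doesn't drag the screw through the play, I'll re-seat with the key unloaded and slightly raised, then back off unloaded.

play_rows(slide=[[0,0,-0.1],[0,0.01,-0.15],[0,0.03,-0.15],[0,0.04,-0.15],[0,0.04,-0.15],[0,0.04,-0.15]], delta_rot=[[0,0,0],[0,0,0.1],[0,0,0.2],[0,0,0.285],[0,0,0.285],[0,0,0.285]])

```text
time: 16.43
tool_pos: [0.5341, -0.2482, 0.1728]
tcp_rot: [2.684, 1.626, 0.0]
wrist_force: [-0.9, -1.2, -1.6]
width: 0.152
```

```bash
python3 pin.py 17; python3 -c "
from h import *
tz(4)"
```

```text
pin deg(tool) -1.2 off mm 0.28 xmax 0.0407 60
socket face deg -0.92 x0 0.011 y [-0.0128  0.0124] 304
t 16.4833 pos [ 0.5341 -0.2482  0.1728] psi -27.6 z [ 0.0018 -0.0027 -1.    ] F [-0.9 -1.2 -3.6] T [-0.057  0.17   1.09 ] q6 0.006 w 0.15
Tz mean 1.173 [1.171 1.178 1.178 1.166]
```

play_rows(slide=[[0,-0.01,-0.04],[0,-0.03,-0.05],[-0.01,-0.04,-0.06],[-0.01,-0.06,-0.07],[-0.02,-0.07,-0.08],[-0.03,-0.09,-0.09],[-0.04,-0.1,-0.1],[-0.05,-0.11,-0.11],[-0.06,-0.12,-0.12],[-0.06,-0.12,-0.12]], delta_rot=[[0,0,-0.1],[0,0,-0.2],[0,0,-0.3],[0,0,-0.4],[0,0,-0.5],[0,0,-0.6],[0,0,-0.7],[0,0,-0.8],[0,0,-0.9],[0,0,-0.9]])

```text
time: 17.52
tool_pos: [0.5328, -0.2479, 0.1739]
tcp_rot: [1.713, 2.631, 0.0]
wrist_force: [0.4, 0.3, -2.4]
width: 0.157
```

```bash
python3 chk.py 18; python3 pin.py 18
```

```text
t 17.5167 pos [ 0.5328 -0.2479  0.1739] psi 23.87 z [ 0.0022 -0.0013 -1.    ] F [ 0.4  0.3 -2.4] T [ 0.047  0.09  -0.016] q6 -0.894 w 0.157
mouth pred [ 0.5335 -0.2494  0.1004]
slide pred [-0.02 -0.01  0.  ] cams [-0.04 -0.02  0.  ]
pin deg(tool) 0.7 off mm -0.23 xmax 0.0406 59
socket face deg 0.24 x0 0.0109 y [-0.0128  0.0125] 303
t 17.6667 pos [ 0.5328 -0.248   0.174 ] psi 23.64 z [ 0.0021 -0.0018 -1.    ] F [-0.2  0.9 -2.5] T [ 0.135  0.107 -0.002] q6 -0.89 w 0.154
```

View pics/side_18.png

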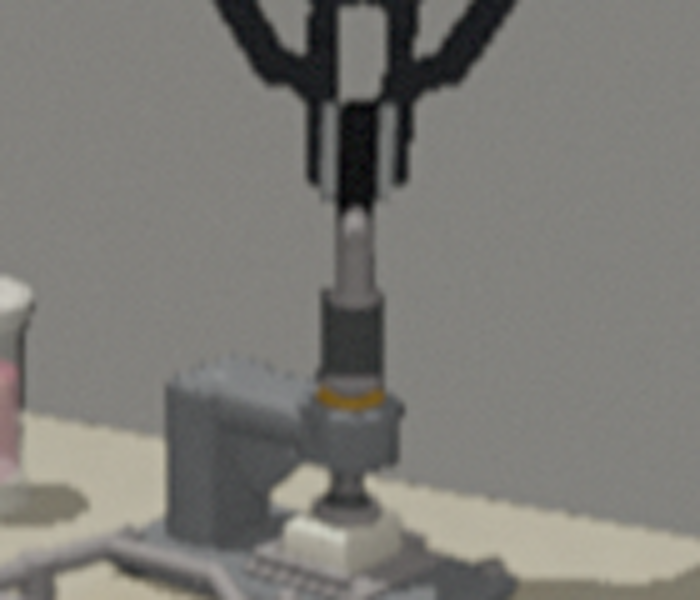

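play_rows(slide=[[0,-0.01,-0.01],[0,-0.03,-0.02],[-0.01,-0.04,-0.03],[-0.01,-0.06,-0.04],[-0.02,-0.07,-0.05],[-0.03,-0.09,-0.06],[-0.04,-0.1,-0.07],[-0.05,-0.11,-0.08],[-0.06,-0.12,-0.09],[-0.06,-0.12,-0.09],[-0.06,-0.12,-0.09]], delta_rot=[[0,0,-0.1],[0,0,-0.2],[0,0,-0.3],[0,0,-0.4],[0,0,-0.5],[0,0,-0.6],[0,0,-0.7],[0,0,-0.8],[0,0,-0.88],[0,0,-0.9],[0,0,-0.9]])

```text
time: 18.58
tool_pos: [0.5317, -0.2488, 0.1749]
tcp_rot: [0.408, 3.113, -0.002]
wrist_force: [-1.6, 0.9, -2.0]
width: 0.154
```

```bash
python3 chk.py 19; python3 pin.py 19
```

```text
t 18.5833 pos [ 0.5317 -0.2488  0.1749] psi 75.05 z [ 0.0017 -0.0013 -1.    ] F [-1.6  0.9 -2. ] T [ 0.206  0.311 -0.067] q6 -1.79 w 0.154
mouth pred [ 0.5333 -0.2493  0.1014]
slide pred [-0.03 -0.02  0.  ] cams [ 0.04  0.02 -0.  ]
pin deg(tool) 0.37 off mm -0.21 xmax 0.0405 59
socket face deg 0.07 x0 0.0109 y [-0.0129  0.0124] 302
t 18.7333 pos [ 0.5318 -0.2489  0.1749] psi 75.08 z [ 0.0018 -0.0014 -1.    ] F [-1.2  0.3 -2.6] T [ 0.181  0.263 -0.074] q6 -1.79 w 0.148
```

play_rows(slide=[[0,0,0.08],[0,0,0.14],[0,0,0.14],[0,0,0.14]], delta_rot=[[0,0,0],[0,0,0],[0,0,0],[0,0,0]])

```text
time: 19.07
tool_pos: [0.5319, -0.2489, 0.1739]
tcp_rot: [0.408, 3.113, -0.002]
wrist_force: [-1.6, 1.8, 1.1]
width: 0.152
```

```bash
python3 chk.py 20; python3 pin.py 20;python3 -c "
from h import *
z=[];F=[]
for i in range(5):
    read_camera('side');s=read_state();z.append(s['tool_pos'][2]);F.append(s['wrist_force'][2])
print(np.mean(z),np.mean(F))"
```

```text
t 19.0667 pos [ 0.5319 -0.2489  0.1739] psi 75.06 z [ 0.0022 -0.0017 -1.    ] F [-1.6  1.8  1.1] T [ 0.151  0.519 -0.049] q6 -1.79 w 0.152
mouth pred [ 0.5335 -0.2494  0.1004]
slide pred [-0.   -0.02  0.  ] cams [ 0.04  0.01 -0.  ]
pin deg(tool) 0.69 off mm -0.39 xmax 0.0405 59
socket face deg 0.31 x0 0.011 y [-0.0129  0.0123] 297
t 19.2167 pos [ 0.5319 -0.249   0.1738] psi 75.07 z [ 0.0022 -0.0017 -1.    ] F [-2.5  1.5  2.6] T [ 0.205  0.448 -0.039] q6 -1.79 w 0.149
0.17367127987084546 2.069581732182237
```

View pics/side_20.png

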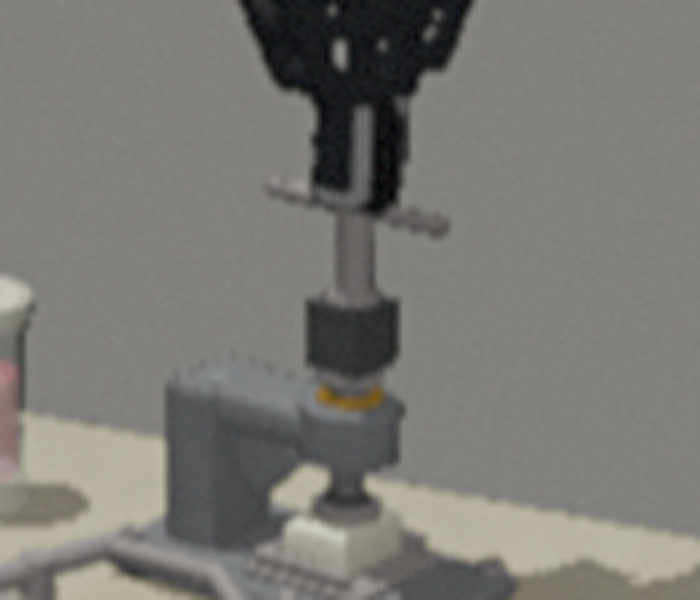

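View pics/scene_20.png

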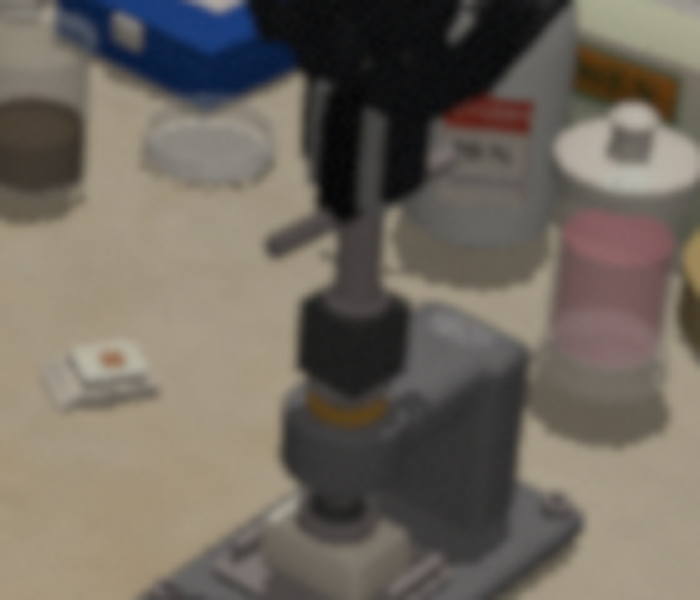

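play_rows(slide=[[0,0,0.06],[0,0,0.08],[0,0,0.08]], delta_rot=[[0,0,0],[0,0,0],[0,0,0]])

```text
time: 19.72
tool_pos: [0.5321, -0.249, 0.1735]
tcp_rot: [0.408, 3.112, -0.002]
wrist_force: [-2.1, 1.5, 4.7]
width: 0.152
```

```bash
python3 -c "
from h import *
z=[];F=[]
for i in range(5):
    p=read_camera('wrist');s=read_state();z.append(s['tool_pos'][2]);F.append(s['wrist_force'][2])
print(np.mean(z),np.mean(F));rep(s);save(p,'w21.png')"
```

```text
0.1735375896238045 5.312005134202282
t 19.9667 pos [ 0.5321 -0.249   0.1735] psi 75.07 z [ 0.0025 -0.0018 -1.    ] F [-3.1  1.1  5. ] T [ 0.414  0.692 -0.031] q6 -1.79 w 0.155
```

View pics/w21.png

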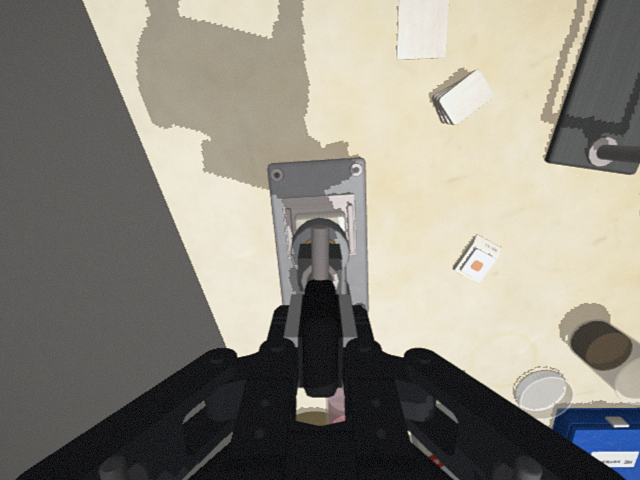

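```bash
python3 - <<'E'
from h import *
from pin import tooldat
p=read_camera('wrist');X2=tooldat(p)[0];X1=np.load('X6.npy')
vv,uu=np.mgrid[0:480,0:640]
for X in (X1,X2):
    m=(uu>290)&(uu<350)&(vv>235)&(vv<300)&(abs(X[...,1])<.011)&(abs(X[...,1])>.0085)&(X[...,0]>-.008)&(X[...,0]<.009)&(X[...,2]>.03)&(X[...,2]<.06)
    print(m.sum(),X[m][:,2].mean(),np.median(X[m][:,2]))
    m=(uu>290)&(uu<350)&(X[...,0]>.02)&(X[...,0]<.038)&(abs(X[...,1])<.0015)&(X[...,2]>.0)&(X[...,2]<.02)
    print(m.sum(),np.median(X[m][:,2]))
E
```

```text
223 0.046602569573994466 0.046975745631423566
271 0.0071072061939599085
213 0.0466115683684533 0.04707793489936768
254 0.00714023199567955
```

play_rows(slide=[[0,0,0.1],[0,0,0.2],[0,0,0.2],[0,0,0.2]], delta_rot=[[0,0,0],[0,0,0],[0,0,0],[0,0,0]])

```text
time: 20.35
tool_pos: [0.5324, -0.2491, 0.1734]
tcp_rot: [0.408, 3.111, -0.003]
wrist_force: [-5.2, 2.1, 9.6]
width: 0.157
```

```bash
python3 -c "
from h import *
rep(read_state())"
```

```text
t 20.35 pos [ 0.5324 -0.2491  0.1734] psi 75.08 z [ 0.0034 -0.0022 -1.    ] F [-5.2  2.1  9.6] T [ 0.628  1.097 -0.015] q6 -1.79 w 0.157
```

play_rows(slide=[[0,0,0.1],[0,0,0.06],[0,0,0.06],[0,0,0.06],[0,0,0.06]], delta_rot=[[0,0,0],[0,0,0],[0,0,0],[0,0,0],[0,0,0]])

```text
time: 20.77
tool_pos: [0.5323, -0.2491, 0.1735]
tcp_rot: [0.408, 3.112, -0.003]
wrist_force: [-3.2, 2.0, 7.1]
width: 0.154
```

```bash
python3 pin.py 22
```

```text
pin deg(tool) 0.69 off mm -0.37 xmax 0.0406 59
socket face deg 0.1 x0 0.0112 y [-0.0128  0.0125] 301
t 20.8167 pos [ 0.5323 -0.2491  0.1735] psi 75.08 z [ 0.0031 -0.0021 -1.    ] F [-3.4  1.6  6.8] T [ 0.464  0.995 -0.063] q6 -1.79 w 0.15
```

```bash
python3 -c "
from h import *
print(finish_job());rep(read_state())"
```

```text
the job is handed in; nothing more can be done
None
the job is handed in; nothing more can be done
```

I handed the job in at about 20.8 s. The screw is backed off by about 89–90°, with the key home on the square and still in the grip. That angle is calculated from the key's rotation; I could not see it directly.

- **Fitting:** I lifted the key straight up off the stand and lowered it over the clamp screw until it rested on the shoulder.
- **Seating:** I turned clockwise until it hit a hard stop, 1.1 N m against almost nothing while turning. I then backed off about 17°, saw that the force sensor could not show the screw's small turning friction, and went back to the same stop, again at about 1.1 N m. On the second back-off I kept the key unloaded so it could not drag the screw.
- **Backing off:** I turned about 103° anticlockwise, which is 12° of play plus a quarter turn. I then lowered the key home with a light downward push.

**Last checks**
- **Key home:** pressing harder, from about 5 to 10 N, moved the key only about 0.1 mm.
- **Grip:** the jaws are still closed on the grip, the key had not slipped vertically, and the final twist reading was within half a degree of the start.
- **Surroundings:** the last pictures show the block in its fences, and the moulds and cassette did not look shifted. I never approached the red look-alike.

**What disagreed:** the key rose only about 1.0–1.2 mm between seated and backed off, where a quarter turn should give 1.5 mm. I put that down to arm flex and measurement error and trusted the rotation instead, because the stop was found at the same angle both times to within half a degree.

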